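# Sort out the mixed-up layout cards under the fume hood

### The arm

A 6-joint arm with a two-finger parallel gripper is mounted at the origin on the work surface. World frame = base frame: x ahead of the robot, y to its left, z up, the work surface at z = 0. Lengths are in m, angles in rad, forces in N, time in s.
With the tool pointing down it reaches from about 0.25 to 0.725 m from the base axis. Payload 4 kg.
Tool frame: the origin (TCP) lies between the finger pads; the fingertips stand 25 mm ahead of it and the grasp point (between the pads) lies 6 mm ahead of it; z points along the fingers, y is the line along which they close (so a half turn about z gives the same grasp; the last joint's range is limited). The gripper opens to 85 mm and grips with 20 to 120 N. Pads are 22 mm wide; open, the fingers measure 114 mm over their backs; the gripper's body (76 mm by 85 mm) begins 54 mm behind the grasp point. The pads swing forward as they close: fully open they stand 13 mm farther back than shut.
Start: joints at [-1.114, 0.241, 0.005, 1.335, 0, 1.571], TCP at [0.221, -0.449, 0.256] pointing down, gripper open.
Joint ranges: [-2.72, 2.72], [-1.05, 1.87], [-1.09, 1.28], [-1.99, 2.15], [-1.42, 1.44], [-3.14, 3.14]. Speed limits (rad/s): [2.79, 2.79, 3.14, 3.14, 3.14, 3.14].

### API

Orientations are given as a unit quaternion [x, y, z, w].
In Python, from workcell import bot gives the robot as it stands. The module is installed in compiled form; this text tells all that it offers.
- The arm moves only by the shell command python3 -m pendant 'ROWS'. ROWS is JSON, one flat list of numbers, 7 for each row, row after row: the shift along the tool's x, y, z normalised to -1 to 1, where 1 is 0.5 m, then the turn, a rotation vector about the tool's x, y, z normalised to -1 to 1, where 1 is 180 degrees, then the opening, from 0 (shut) to 1 (fully open). In form: [tx, ty, tz, ax, ay, az, fingers, tx, ty, tz, ax, ay, az, fingers, ...]. A call has exactly 10 rows; each row is the pose to reach, as a shift and turn from the pose commanded when the call began, along the tool's axes at that moment, turning the shorter way round; what a row does not reach only later rows make up. A row lasts 1/12 s, in which the tool goes at most 41.7 mm and 7.16 degrees, less where a joint would pass 70% of its speed; a pose out of reach is approached as far as the arm can. A call with a number of a shift or a turn outside -1 to 1 is refused whole. A call with a gripper value outside its range is refused whole. The fingers move at their own pace and stop on an object; the grip force is fixed at half the most. Time passes only in rows, so rows that repeat a pose let the fingers close, or fill a call up. It gives the time, the measured TCP pose, the force, the opening and the grip force at its end, in the units of the state.
- bot.get_obs(): the state, without advancing time (a new reading comes with each control period).
- bot.camera(name): name is "scene" or "top" or "wrist"; returns a dict with "pixels" (384x512x3 uint8, red, green, blue), "mtx" (3x3 intrinsics, pixels), "k1" (the pictures are not rectified: a ray, as slopes to the right and down, at radius r is drawn at 1 + k1 r^2 times it, then the intrinsics apply), "cam_to_world" (4x4, takes a point from camera to world coordinates); the wrist camera has in their place "hand_eye" (4x4, takes a point from camera to tool coordinates, whose origin is the TCP and whose axes are the flange's). Camera axes: x right, y up, looking along -z (the intrinsics and any distortion apply to the point x, -y, -z); pixel columns grow to the right and rows downward; lengths in m; the calibration is good to about 2 mm. A picture is of the moment at which its call begins: read the wrist's pose just before it. There is no depth.
- bot.job_done(): hands the job in; it is judged then, once.
The state is a dict: "clock": time; "joint_pos": joint angles; "joint_vel": joint speeds; "tau": joint torques, N m; "eef_pos": TCP position; "tool_rot": TCP orientation; "ft_force": force on the tool from outside, world axes, zero at the start; "ft_torque": the same for the moment, N m; "grip_width": finger opening in m; "grasp_force": force on a finger pad.
Only numpy, scipy, OpenCV 4.12 (cv2) and the standard library are available. Lean on these libraries where they do the work, as an engineer would, in place of code of your own. Each camera call takes 0.05 s, during which the arm holds its last target. There are 200 camera calls.

### The job

Each of the four white layout cards shows the outline of one thing (the clear insert, the chrome spanner tool, the brown jar, the small blue block), but every thing stands on another one's card. Put each thing centred on its own outline and turned to match it (either way round will do), using the empty cork mat as the free spot on the way. Lay nothing on the bare bench tiles, keep the jar upright, and do not knock the grey stand with the two long blue blocks.

Things in the scene. Friction and masses are not known exactly. Their poses are not given: they have to be found in the camera images.
- insert: Loose clear resin tibial insert, lying flat: a stadium-shaped slab 76 mm long along its y, 48 mm wide along its x (sides flat over the middle 28 mm), 16 mm thick, with a small post (14 x 12 mm, 10 mm high) on the middle of its top; about 60 g. Origin: centre of its underside; z up.
- spanner: Loose chrome spanner-style platform tool, lying flat: 130 mm long along its y, 11 mm thick. Straight handle 18 mm wide (x) over the middle 70 mm; a forked head 34 mm wide at the +y end, a round end 32 mm across at the -y end; about 120 g, its centre of mass within 5 mm of the origin. Origin: centre of its length and width, at its underside; z up.
- jar: Loose squat brown glass jar, standing: 58 mm across up to 36 mm height, then a shoulder and a black cap 54 mm across from 41 to 54 mm (54 mm high in all); about 160 g. Origin: centre of its underside; z up.
- block: Loose small blue nitrile-coated holding block: 56 mm long along its y, 38 mm wide along its x, 34 mm high; about 120 g. It is the small one; the two long blue blocks on the grey stand are not part of the job. Origin: centre of its underside; z up.
- card_insert: Fixed white layout card, 125 mm (its x) by 150 mm (its y), 6 mm thick. Origin: centre of its underside; the top face is 6 mm above. Centred on it, full size in dark line: the outline of the insert (76 x 48 mm stadium, 2 mm larger all round); a small solid picture of the same shape near its +x edge (far from the robot). The outline is long along the card's y. At the start another thing stands on it.
- card_spanner: Fixed white layout card, 125 mm (its x) by 150 mm (its y), 6 mm thick. Origin: centre of its underside; the top face is 6 mm above. Centred on it, full size in dark line: the outline of the spanner tool (130 mm long); a small solid picture of the same shape near its +x edge (far from the robot). The outline is long along the card's y. At the start another thing stands on it.
- card_jar: Fixed white layout card, 125 mm (its x) by 150 mm (its y), 6 mm thick. Origin: centre of its underside; the top face is 6 mm above. Centred on it, full size in dark line: the outline of the jar (a circle 62 mm across); a small solid picture of the same shape near its +x edge (far from the robot). How the jar is turned does not matter. At the start another thing stands on it.
- card_block: Fixed white layout card, 125 mm (its x) by 150 mm (its y), 6 mm thick. Origin: centre of its underside; the top face is 6 mm above. Centred on it, full size in dark line: the outline of the small block (a rectangle 60 x 42 mm); a small solid picture of the same shape near its +x edge (far from the robot). The outline is long along the card's y. At the start another thing stands on it.
- mat: Fixed bare cork mat, 125 mm (its x) by 150 mm (its y), 6 mm thick, empty at the start: the free spot. Origin: centre of its underside, its top face 6 mm above that. Its place and yaw vary.
- stand: Fixed grey stand, 115 mm (x) by 140 mm (y), with two long blue blocks (110 mm along y, 40 mm wide), 44 mm high in all; not to be knocked. Origin: centre of its underside. Cards, mat and stand lie in two rows of three with small gaps; two vials 30 mm high stand in the gaps. Round the outside: a tub with raised lid at the left, a beaker and a bottle at the right, more beyond.

How it is judged:
On the way:
1. one of the four things has been set down on the cork mat (within 60 mm of its middle) and let go (((horizontal distance between insert and mat below 0.06 m and z of insert in the frame of mat between 0.003 and 0.01 m and angle between insert's own z axis and vertical below 0.1 rad and linear speed of insert below 0.02 m/s and contact force between the fingers and insert below 0.05 N) or (horizontal distance between spanner and mat below 0.06 m and z of spanner in the frame of mat between 0.003 and 0.01 m and angle between spanner's own z axis and vertical below 0.1 rad and linear speed of spanner below 0.02 m/s and contact force between the fingers and spanner below 0.05 N) or (horizontal distance between jar and mat below 0.06 m and z of jar in the frame of mat between 0.003 and 0.01 m and angle between jar's own z axis and vertical below 0.1 rad and linear speed of jar below 0.02 m/s and contact force between the fingers and jar below 0.05 N) or (horizontal distance between block and mat below 0.06 m and z of block in the frame of mat between 0.003 and 0.01 m and angle between block's own z axis and vertical below 0.1 rad and linear speed of block below 0.02 m/s and contact force between the fingers and block below 0.05 N))), for 0.2 s.
At the end, for the whole second after the job is handed in: Every thing lies flat, at rest and released on its own card, its centre within 12 mm of the middle of the outline; the insert, the spanner and the block are turned within 0.22 rad of the outline, either way round (horizontal distance between insert and card_insert below 0.012 m and z of insert in the frame of card_insert between 0.003 and 0.01 m and angle between each of insert, spanner, jar, block's own z axis and vertical below 0.1 rad and linear speed of each of insert, spanner, jar, block below 0.02 m/s and angle between the y axis of insert and the y axis of card_insert, either way round below 0.22 rad and horizontal distance between spanner and card_spanner below 0.012 m and z of spanner in the frame of card_spanner between 0.003 and 0.01 m and angle between the y axis of spanner and the y axis of card_spanner, either way round below 0.22 rad and horizontal distance between jar and card_jar below 0.012 m and z of jar in the frame of card_jar between 0.003 and 0.01 m and horizontal distance between block and card_block below 0.012 m and z of block in the frame of card_block between 0.003 and 0.01 m and angle between the y axis of block and the y axis of card_block, either way round below 0.22 rad); the robot touches nothing.
It fails at once if a thing was laid on the bare bench tiles (height (world z) of any of insert, spanner, jar, block below 0.0025 m).
It fails at once if the jar was tipped over (more than 0.6 rad) (angle between jar's own z axis and vertical above 0.6 rad).
It fails at once if the grey stand or its blocks were knocked (more than 6 N) (contact force between stand and anything else above 6 N).
It also fails if it takes over 144 s, if anything falls off the work surface, if the arm or the gripper's body presses on something with over 40 N, if the wrist force passes 120 N, or if a joint passes its speed limit or range.

## Working session

There is one attempt and no reset: what is moved stays moved. The work goes in short steps, Python scripts to look and compute and a shell command to move; the robot and the scene stay as the last step left them, time stands still between calls to the robot, and variables do not carry over. Pictures are saved under pics/ and viewed, at most 14 in all, crops included, and the job is handed in when it is done.

```bash
mkdir -p pics; cat > h.py <<'E'
import numpy as np, cv2
from workcell import bot
from scipy.spatial.transform import Rotation as R
def T(o):
    M=np.eye(4); M[:3,:3]=R.from_quat(o["tool_rot"]).as_matrix(); M[:3,3]=o["eef_pos"]; return M
def snap(name,fn=None):
    o=bot.get_obs(); c=bot.camera(name)
    c["M"]=c["cam_to_world"] if "cam_to_world" in c else T(o)@c["hand_eye"]
    c["M"]=np.array(c["M"]); c["im"]=cv2.cvtColor(c["pixels"],cv2.COLOR_RGB2BGR)
    if fn: cv2.imwrite("pics/"+fn,c["im"])
    return c
def ray(c,px,z):
    """pixels Nx2 -> world points on plane z"""
    px=np.atleast_2d(px).astype(float); K=np.array(c["mtx"])
    d=cv2.undistortPoints(px.reshape(-1,1,2),K,np.array([c["k1"],0,0,0.])).reshape(-1,2)
    v=np.c_[d[:,0],-d[:,1],-np.ones(len(d))]@c["M"][:3,:3].T; p=c["M"][:3,3]
    return p+v*((z-p[2])/v[:,2])[:,None]
E
python3 - <<'E'
from h import *
o=bot.get_obs(); print(o["clock"],o["eef_pos"],o["tool_rot"],o["grip_width"])
for n in("top","scene","wrist"):
    c=snap(n,n+"0.png"); print(n,c["k1"],np.round(c["mtx"],1).tolist(),np.round(c["M"],3).tolist())
t=[cv2.imread(f"pics/{n}0.png") for n in("top","scene")]
E
```

```text
0.0 [ 0.22028029 -0.44821971  0.25539163] [ 9.74027026e-01  2.26429247e-01 -2.47550826e-04 -1.04330279e-03] 0.08532756859613091
top 0.03826263951314059 [[450.2, 0.0, 252.0], [0.0, 450.2, 190.9], [0.0, 0.0, 1.0]] [[-0.027, 0.994, -0.103, 0.471], [-0.999, -0.029, -0.019, -0.018], [-0.022, 0.102, 0.995, 0.989], [0.0, 0.0, 0.0, 1.0]]
scene -0.03382564059840343 [[350.8, 0.0, 259.6], [0.0, 350.8, 185.2], [0.0, 0.0, 1.0]] [[0.338, -0.716, 0.61, 0.949], [0.941, 0.243, -0.235, -0.163], [0.02, 0.654, 0.756, 0.535], [0.0, 0.0, 0.0, 1.0]]
wrist -0.04133859709262308 [[306.9, 0.0, 255.2], [0.0, 306.9, 194.4], [0.0, 0.0, 1.0]] [[0.441, 0.854, 0.277, 0.291], [-0.898, 0.42, 0.133, -0.413], [-0.003, -0.307, 0.952, 0.373], [0.0, 0.0, 0.0, 1.0]]
```

View pics/top0.png

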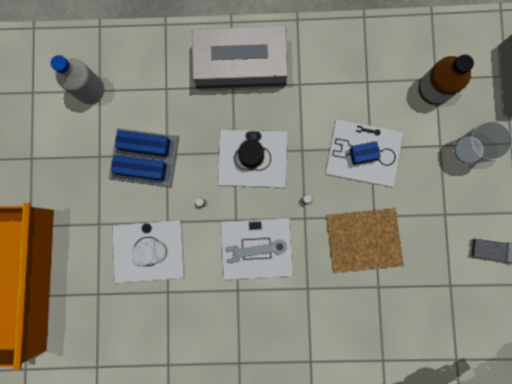

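View pics/scene0.png

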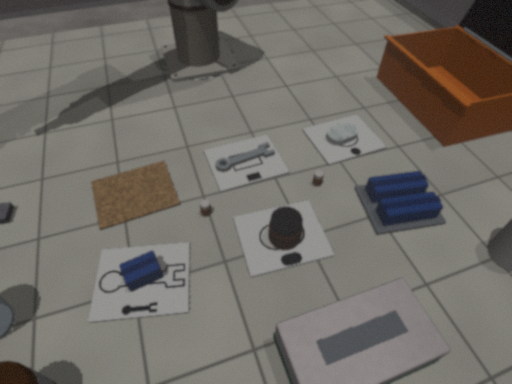

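The top view shows the mat at (365,240) and the stand at (143,158). The block at (365,152) is on the spanner card, and the spanner at (256,249) is on the block card. The jar at (251,155) is on the insert card, and the insert at (148,252) is on the jar card. That makes two swaps through the mat. The scene view agrees.

```bash
cat > m.py <<'E'
from h import *
c=snap("top"); im=c["im"]; hsv=cv2.cvtColor(im,cv2.COLOR_BGR2HSV)
def rect(mask,z,roi):
    m=np.zeros_like(mask); x0,y0,x1,y1=roi; m[y0:y1,x0:x1]=mask[y0:y1,x0:x1]
    cs=cv2.findContours(m,cv2.RETR_EXTERNAL,cv2.CHAIN_APPROX_NONE)[0]
    k=max(cs,key=cv2.contourArea).reshape(-1,2)
    w=ray(c,k,z)[:,:2]
    (a,s,t)=cv2.minAreaRect((w*1000).astype(np.float32))
    if s[0]>s[1]: t+=90; s=s[::-1]     # t: angle of short side; long axis = t+90
    return np.round(a,1),np.round(s,1),round((t+90)%180,1)
white=((hsv[...,1]<28)&(hsv[...,2]>165)).astype(np.uint8)*255
white=cv2.morphologyEx(white,cv2.MORPH_OPEN,np.ones((3,3)))
roi=dict(spanner=(320,115,410,192),insert=(212,122,295,192),block=(214,212,300,285),jar=(105,214,190,290))
if __name__=="__main__":
    print([hsv[y,x].tolist() for x,y in((225,175),(120,270),(340,130),(300,240),(200,240),(340,215))])
    for n,r in roi.items(): print(n,*rect(white,.006,r))
    cork=((hsv[...,0]<22)&(hsv[...,1]>80)).astype(np.uint8)*255
    print("mat",*rect(cork,.006,(315,200,415,280)))
    blue=((hsv[...,0]>100)&(hsv[...,0]<130)&(hsv[...,1]>120)).astype(np.uint8)*255
    print("blk",*rect(blue,.035,(340,135,390,170)))
    print("stand",*rect(blue,.04,(100,120,185,185)))
    cv2.imwrite("pics/crop1.png",np.hstack([cv2.resize(im[210:290,210:300],None,fx=4.2,fy=4.2,interpolation=2),cv2.resize(im[210:290,105:195],None,fx=4.2,fy=4.2,interpolation=2)]))
E
python3 m.py
```

```text
[[102, 7, 177], [100, 9, 177], [105, 9, 178], [32, 22, 154], [34, 23, 157], [17, 133, 123]]
spanner [ 609.1 -239.6] [ 49.8 149.2] 82.6
insert [646.2  -2.2] [123.1 146.5] 86.4
block [445.8  -4.2] [123.2 148.7] 91.7
jar [447.1 231.2] [122.3 147.3] 92.9
mat [ 459.1 -237.8] [123.9 150.2] 94.6
blk [ 644.3 -242.3] [37.5 58.7] 99.6
stand [679.1 233.2] [ 42.3 114.6] 80.8
```

View pics/crop1.png

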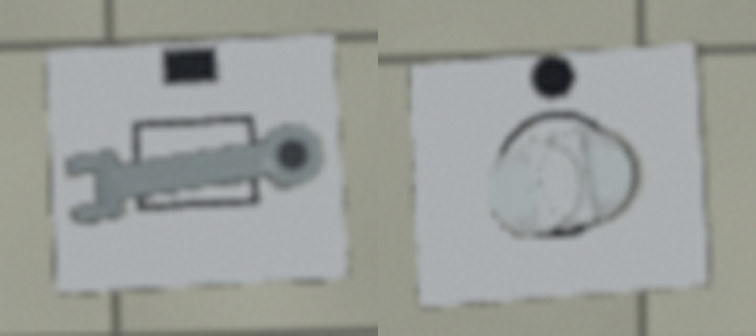

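The crop shows the spanner from the fork at (68,187) to the round end at (323,154), so its middle is about (196,170). The insert runs from (490,190) to (638,175), slightly tilted. Next I fix the spanner card estimate, add the jar, spanner and insert, and plan the first move.

```bash
cat > plan.py <<'E'
from h import *
def plan(wps,start=None):
    """wps: (x,y,z mm, yaw deg of tool x); prints row offset of each, each one a call from the last one commanded"""
    o=bot.get_obs(); P=np.array(o["eef_pos"]); Q=R.from_quat(o["tool_rot"])
    if start is not None: P,Q=tgt(start)
    for w in wps:
        p,q=tgt(w); t=Q.inv().apply(p-P)/.5; a=(Q.inv()*q).as_rotvec()/np.pi
        print(w,"->",",".join(f"{v:.4f}".rstrip("0") for v in np.r_[t,a])," rows lin %.1f rot %.1f"%(np.linalg.norm(t)*500/41.7,np.linalg.norm(a)*180/7.16)); P,Q=p,q
def tgt(w):
    y=np.radians(w[3]); return np.array(w[:3])/1000,R.from_matrix(np.array([[np.cos(y),np.sin(y),0],[np.sin(y),-np.cos(y),0],[0,0,-1]]).T.T)
E
python3 - <<'E'
from m import *; from plan import plan
wc=cv2.morphologyEx((hsv[...,1]<28).astype(np.uint8)*255,cv2.MORPH_OPEN,np.ones((3,3)))
lo=cv2.morphologyEx(white,cv2.MORPH_CLOSE,np.ones((9,9)))
for n,r in roi.items(): print(n,*rect(lo,.006,r))
e=ray(c,np.array([[68,187],[323,154]])/4.2+[210,210],.012)[:,:2]*1e3; d=e[0]-e[1]
print("spanner",e.mean(0),np.linalg.norm(d),np.degrees(np.arctan2(d[1],d[0])))
e=ray(c,np.array([[490-378,190],[638-378,175]])/4.2+[105,210],.014)[:,:2]*1e3; d=e[0]-e[1]
print("insert",e.mean(0),np.linalg.norm(d),np.degrees(np.arctan2(d[1],d[0])))
dark=(hsv[...,2]<60).astype(np.uint8)*255
print("cap",*rect(dark,.06,(236,137,268,172)))
plan([(644,-242,150,99.6),(644,-242,36,99.6),(644,-242,120,99.6)])
E
```

```text
spanner [ 650.6 -248.5] [123.1 147.6] 77.0
insert [646.2  -2.2] [122.9 146.5] 86.4
block [445.9  -4.3] [123.3 148.7] 91.7
jar [447.1 231.2] [122.3 147.2] 92.9
spanner [442.2710414   -5.88295601] 131.64958841031412 95.81004401509624
insert [442.51676076 224.93109692] 76.09013570921135 94.1096129132673
cap [646.5   1.6] [54.4 67.9] 178.3
(644, -242, 150, 99.6) -> 0.9425,0.0031,0.2118,-0.0003,-0.0002,-0.4079  rows lin 11.6 rot 10.3
(644, -242, 36, 99.6) -> 0.,0.,0.228,0.,0.,0.  rows lin 2.7 rot 0.0
(644, -242, 120, 99.6) -> 0.,0.,-0.168,0.,0.,0.  rows lin 2.0 rot 0.0
```

```bash
python3 -c "
from plan import plan
plan([(430,-330,200,63),(644,-242,130,99.6),(644,-242,36,99.6)])"
```

```text
(430, -330, 200, 63) -> 0.4807,-0.0278,0.1118,-0.0003,-0.0001,-0.2046  rows lin 5.9 rot 5.1
(644, -242, 130, 99.6) -> 0.3511,0.3014,0.14,0.,0.,-0.2033  rows lin 5.8 rot 5.1
(644, -242, 36, 99.6) -> 0.,0.,0.188,0.,0.,0.  rows lin 2.3 rot 0.0
```

```bash
python3 -m pendant '[0.4807,-0.0278,0.1118,0,0,-0.2046,1, 0.4807,-0.0278,0.1118,0,0,-0.2046,1, 0.4807,-0.0278,0.1118,0,0,-0.2046,1, 0.4807,-0.0278,0.1118,0,0,-0.2046,1, 0.4807,-0.0278,0.1118,0,0,-0.2046,1, 0.4807,-0.0278,0.1118,0,0,-0.2046,1, 0.4807,-0.0278,0.1118,0,0,-0.2046,1, 0.4807,-0.0278,0.1118,0,0,-0.2046,1, 0.4807,-0.0278,0.1118,0,0,-0.2046,1, 0.4807,-0.0278,0.1118,0,0,-0.2046,1]'
python3 -m pendant '[0.3511,0.3014,0.14,0,0,-0.2033,1, 0.3511,0.3014,0.14,0,0,-0.2033,1, 0.3511,0.3014,0.14,0,0,-0.2033,1, 0.3511,0.3014,0.14,0,0,-0.2033,1, 0.3511,0.3014,0.14,0,0,-0.2033,1, 0.3511,0.3014,0.14,0,0,-0.2033,1, 0.3511,0.3014,0.14,0,0,-0.2033,1, 0.3511,0.3014,0.14,0,0,-0.2033,1, 0.3511,0.3014,0.14,0,0,-0.2033,1, 0.3511,0.3014,0.14,0,0,-0.2033,1]'
python3 -c "
from plan import *
snap('wrist','w1.png'); plan([(644,-242,36,99.6)])"
```

```text
clock: 1.08
eef_pos: [0.4293, -0.3309, 0.2007]
tool_rot: [0.853, 0.522, -0.0, 0.0]
ft_force: [0.1, 0.3, 1.1]
grip_width: 0.0856
grasp_force: 0.0
clock: 1.92
eef_pos: [0.6429, -0.2441, 0.1316]
tool_rot: [0.647, 0.763, -0.0, 0.0]
ft_force: [0.3, 0.9, 0.0]
grip_width: 0.0852
grasp_force: 0.0
(644, -242, 36, 99.6) -> 0.0039,0.0023,0.1919,0.0004,0.0003,-0.0009  rows lin 2.3 rot 0.0
```

View pics/w1.png

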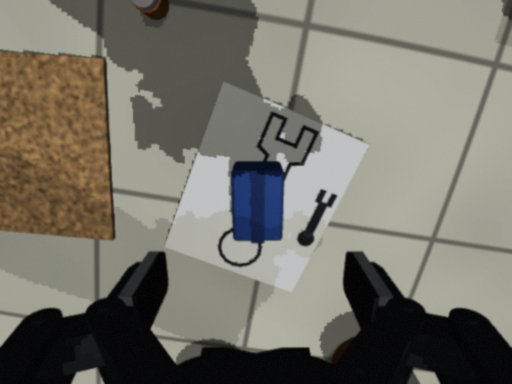

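The wrist view shows the block at (258,202), square between the fingers, with the spanner card around it. I'll cross-check with the wrist camera.

```bash
cat > wr.py <<'E'
from h import *
def rects(c,mask,z,amin=400):
    out=[]
    for k in cv2.findContours(mask.astype(np.uint8)*255,cv2.RETR_EXTERNAL,cv2.CHAIN_APPROX_NONE)[0]:
        if cv2.contourArea(k)<amin: continue
        w=ray(c,k.reshape(-1,2),z)[:,:2]*1000
        a,s,t=cv2.minAreaRect(w.astype(np.float32))
        if s[0]>s[1]: t+=90; s=s[::-1]
        px=k.reshape(-1,2).mean(0)
        out.append((px.round().tolist(),np.round(a,1).tolist(),np.round(s,1).tolist(),round((t+90)%180,1)))
    return out
E
python3 - <<'E'
from wr import *
c=snap("wrist"); h=cv2.cvtColor(c["im"],cv2.COLOR_BGR2HSV)
b=(h[...,0]>100)&(h[...,0]<130)&(h[...,1]>120)&(h[...,2]>40)
print(rects(c,b,.036))
w=((h[...,1]<28)&(h[...,2]>90)).astype(np.uint8)*255; w|=b.astype(np.uint8)*255
w=cv2.morphologyEx(cv2.morphologyEx(w,cv2.MORPH_CLOSE,np.ones((15,15))),cv2.MORPH_OPEN,np.ones((5,5))); cv2.imwrite("pics/mask.png",w)
print(rects(c,w,.006,3000))
E
```

```text
[([257.0, 204.0], [644.5, -243.2], [37.0, 57.5], 98.1)]
[([261.0, 194.0], [641.5, -260.4], [319.8, 532.5], 11.5), ([49.0, 30.0], [475.4, -141.0], [36.4, 82.3], 4.3)]
```

```bash
python3 -m pendant '[0.004,0.002,0.192,0,0,0,1, 0.004,0.002,0.192,0,0,0,1, 0.004,0.002,0.192,0,0,0,1, 0.004,0.002,0.192,0,0,0,1, 0.004,0.002,0.192,0,0,0,1, 0.004,0.002,0.192,0,0,0,1, 0.004,0.002,0.192,0,0,0,0, 0.004,0.002,0.192,0,0,0,0, 0.004,0.002,0.192,0,0,0,0, 0.004,0.002,0.192,0,0,0,0]'
python3 -m pendant '[0,0,0,0,0,0,0, 0,0,0,0,0,0,0, 0,0,0,0,0,0,0, 0,0,0,0,0,0,0, 0,0,-0.16,0,0,0,0, 0,0,-0.16,0,0,0,0, 0,0,-0.16,0,0,0,0, 0,0,-0.16,0,0,0,0, 0,0,-0.16,0,0,0,0, 0,0,-0.16,0,0,0,0]'
python3 -c "
from plan import plan
plan([(459,-240,116,94.6),(459,-240,37,94.6),(459,-240,116,94.6),(442,-6,116,95.8)])"
```

```text
clock: 2.85
eef_pos: [0.6453, -0.2403, 0.0357]
tool_rot: [0.645, 0.764, 0.0, 0.001]
ft_force: [0.6, 1.3, 1.2]
grip_width: 0.0385
grasp_force: 0.3
clock: 3.68
eef_pos: [0.6433, -0.2396, 0.1121]
tool_rot: [0.645, 0.764, -0.001, -0.002]
ft_force: [-1.3, 0.1, -1.6]
grip_width: 0.0374
grasp_force: 61.3
(459, -240, 116, 94.6) -> 0.0606,-0.3637,-0.0063,-0.0012,-0.0006,0.0278  rows lin 4.4 rot 0.7
(459, -240, 37, 94.6) -> 0.,0.,0.158,0.,0.,0.  rows lin 1.9 rot 0.0
(459, -240, 116, 94.6) -> 0.,0.,-0.158,0.,0.,0.  rows lin 1.9 rot 0.0
(442, -6, 116, 95.8) -> 0.4692,0.0036,0.,0.,0.,-0.0067  rows lin 5.6 rot 0.2
```

```bash
python3 -m pendant '[0.061,-0.364,0,0,0,0.028,0, 0.061,-0.364,0,0,0,0.028,0, 0.061,-0.364,0,0,0,0.028,0, 0.061,-0.364,0,0,0,0.028,0, 0.061,-0.364,0,0,0,0.028,0, 0.061,-0.364,0,0,0,0.028,0, 0.061,-0.364,0,0,0,0.028,0, 0.061,-0.364,0,0,0,0.028,0, 0.061,-0.364,0,0,0,0.028,0, 0.061,-0.364,0,0,0,0.028,0]'
python3 -m pendant '[0,0,0.08,0,0,0,0, 0,0,0.13,0,0,0,0, 0,0,0.158,0,0,0,0, 0,0,0.158,0,0,0,0, 0,0,0.158,0,0,0,0, 0,0,0.158,0,0,0,0, 0,0,0.158,0,0,0,1, 0,0,0.158,0,0,0,1, 0,0,0.158,0,0,0,1, 0,0,0.158,0,0,0,1]'
python3 -m pendant '[0,0,0,0,0,0,1, 0,0,0,0,0,0,1, 0,0,0,0,0,0,1, 0,0,0,0,0,0,1, 0,0,-0.2,0,0,0,1, 0,0,-0.2,0,0,0,1, 0,0,-0.2,0,0,0,1, 0,0,-0.2,0,0,0,1, 0,0,-0.2,0,0,0,1, 0,0,-0.2,0,0,0,1]'
python3 -c "
from plan import plan
plan([(442,-6,130,95.8),(442,-6,34,95.8)])"
```

```text
clock: 4.52
eef_pos: [0.4613, -0.2403, 0.114]
tool_rot: [0.678, 0.735, 0.0, 0.0]
ft_force: [-0.0, -0.1, -1.4]
grip_width: 0.0373
grasp_force: 61.3
clock: 5.35
eef_pos: [0.4605, -0.2405, 0.0357]
tool_rot: [0.678, 0.735, 0.0, 0.0]
ft_force: [-0.5, -0.0, 0.0]
grip_width: 0.0827
grasp_force: 0.0
clock: 6.18
eef_pos: [0.4594, -0.24, 0.1345]
tool_rot: [0.678, 0.735, -0.0, -0.001]
ft_force: [-1.3, 0.7, -1.0]
grip_width: 0.0855
grasp_force: 0.0
(442, -6, 130, 95.8) -> 0.4693,0.0024,0.0094,-0.0004,-0.0003,-0.0069  rows lin 5.6 rot 0.2
(442, -6, 34, 95.8) -> 0.,0.,0.192,0.,0.,0.  rows lin 2.3 rot 0.0
```

```bash
python3 -m pendant '[0.469,0.002,0,0,0,-0.007,1, 0.469,0.002,0,0,0,-0.007,1, 0.469,0.002,0,0,0,-0.007,1, 0.469,0.002,0,0,0,-0.007,1, 0.469,0.002,0,0,0,-0.007,1, 0.469,0.002,0,0,0,-0.007,1, 0.469,0.002,0,0,0,-0.007,1, 0.469,0.002,0,0,0,-0.007,1, 0.469,0.002,0,0,0,-0.007,1, 0.469,0.002,0,0,0,-0.007,1]'
python3 -c "
from wr import *
c=snap('wrist','w2.png'); h=cv2.cvtColor(c['im'],cv2.COLOR_BGR2HSV)
w=((h[...,1]<30)&(h[...,2]>70)).astype(np.uint8)*255
print(rects(c,cv2.morphologyEx(w,cv2.MORPH_OPEN,np.ones((5,5))),.006,3000)); print(np.round(bot.get_obs()['eef_pos'],4))
print(np.round(ray(c,[[254,118],[254,200]],.017),4))
"
```

```text
clock: 7.02
eef_pos: [0.4422, -0.0075, 0.1346]
tool_rot: [0.671, 0.742, -0.001, -0.0]
ft_force: [0.8, 0.0, 0.2]
grip_width: 0.0853
grasp_force: 0.0
[([245.0, 170.0], [444.1, -25.5], [334.7, 538.9], 5.7)]
[ 0.4424 -0.0077  0.1348]
[[ 0.4349  0.0556  0.017 ]
 [ 0.4413 -0.0089  0.017 ]]
```

View pics/w2.png

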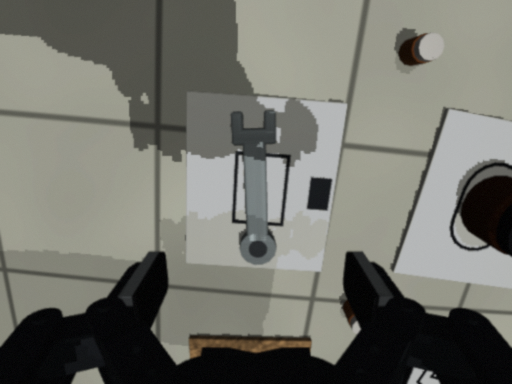

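The spanner runs from the fork tips (253,110) to the round end (258,264). The card corners are (188,92), (347,102), (321,272) and (187,264).

```bash
python3 -c "
from h import *
from plan import plan
c=snap('wrist')
p=ray(c,[[253,110],[258,264]],.014)[:,:2]*1e3; d=p[0]-p[1]; print(p.mean(0),np.linalg.norm(d),np.degrees(np.arctan2(d[1],d[0])))
q=ray(c,[[188,92],[347,102],[321,272],[187,264]],.006)[:,:2]*1e3; print(q.round(1),q.mean(0)); l=(q[0]+q[1]-q[2]-q[3])/2; print(np.linalg.norm(l),np.degrees(np.arctan2(l[1],l[0])))
m=p.mean(0).round(1); plan([(m[0],m[1],34,96),(m[0],m[1],124,96),(650,-248,124,78)],start=None)"
```

```text
[442.41511839  -4.14966621] 131.43002037289006 97.4880875301333
[[382.9  69.2]
 [505.7  74.1]
 [510.3 -76.7]
 [386.9 -80.6]] [446.43751122  -3.52327366]
150.4022018778782 91.64258383434594
(np.float64(442.4), np.float64(-4.1), 34, 96) -> 0.0072,0.0008,0.202,-0.0003,0.,-0.0018  rows lin 2.4 rot 0.0
(np.float64(442.4), np.float64(-4.1), 124, 96) -> 0.,0.,-0.18,0.,0.,0.  rows lin 2.2 rot 0.0
(650, -248, 124, 78) -> -0.5285,0.3619,0.,0.,0.,0.1  rows lin 7.7 rot 2.5
```

```bash
python3 -m pendant '[0.007,0.001,0.203,0,0,-0.005,1, 0.007,0.001,0.203,0,0,-0.005,1, 0.007,0.001,0.203,0,0,-0.005,1, 0.007,0.001,0.203,0,0,-0.005,1, 0.007,0.001,0.203,0,0,-0.005,0, 0.007,0.001,0.203,0,0,-0.005,0, 0.007,0.001,0.203,0,0,-0.005,0, 0.007,0.001,0.203,0,0,-0.005,0, 0.007,0.001,0.203,0,0,-0.005,0, 0.007,0.001,0.203,0,0,-0.005,0]'
python3 -m pendant '[0,0,0,0,0,0,0, 0,0,0,0,0,0,0, 0,0,0,0,0,0,0, 0,0,0,0,0,0,0, 0,0,0,0,0,0,0, 0,0,-0.18,0,0,0,0, 0,0,-0.18,0,0,0,0, 0,0,-0.18,0,0,0,0, 0,0,-0.18,0,0,0,0, 0,0,-0.18,0,0,0,0]'
python3 -c "
from m import *
from plan import plan
lo=cv2.morphologyEx(white,cv2.MORPH_CLOSE,np.ones((9,9)))
for n in ('spanner','insert'): print(n,*rect(lo,.006,roi[n]))
plan([(650.6,-248,124,78),(650.6,-248,34,78)])"
```

```text
clock: 7.95
eef_pos: [0.4438, -0.003, 0.0352]
tool_rot: [0.664, 0.747, 0.001, 0.001]
ft_force: [-0.6, 0.1, 4.5]
grip_width: 0.016
grasp_force: 59.2
clock: 8.78
eef_pos: [0.4429, -0.003, 0.1242]
tool_rot: [0.664, 0.747, 0.0, 0.001]
ft_force: [-0.7, 0.1, -0.5]
grip_width: 0.0157
grasp_force: 59.2
spanner [ 650.8 -248.6] [123.6 148.4] 77.0
insert [646.2  -1.8] [123.4 150.1] 86.7
(650.6, -248, 124, 78) -> -0.5356,0.3574,-0.0023,-0.0004,0.,0.104  rows lin 7.7 rot 2.6
(650.6, -248, 34, 78) -> 0.,0.,0.18,0.,0.,0.  rows lin 2.2 rot 0.0
```

```bash
python3 -m pendant '[-0.535,0.357,-0.02,0,0,0.109,0, -0.535,0.357,-0.02,0,0,0.109,0, -0.535,0.357,-0.02,0,0,0.109,0, -0.535,0.357,-0.02,0,0,0.109,0, -0.535,0.357,-0.02,0,0,0.109,0, -0.535,0.357,-0.02,0,0,0.109,0, -0.535,0.357,-0.02,0,0,0.109,0, -0.535,0.357,-0.02,0,0,0.109,0, -0.535,0.357,-0.02,0,0,0.109,0, -0.535,0.357,-0.02,0,0,0.109,0]'
python3 -c "
from wr import *
from plan import plan
c=snap('wrist','w3.png'); plan([(651,-247.5,35.5,77)])"
```

```text
clock: 9.67
eef_pos: [0.6502, -0.2488, 0.1293]
tool_rot: [0.783, 0.622, -0.001, -0.003]
ft_force: [-0.6, 0.2, -1.8]
grip_width: 0.0156
grasp_force: 59.2
(651, -247.5, 35.5, 77) -> 0.0005,0.0038,0.1891,-0.002,-0.0004,0.0003  rows lin 2.3 rot 0.1
```

View pics/w3.png

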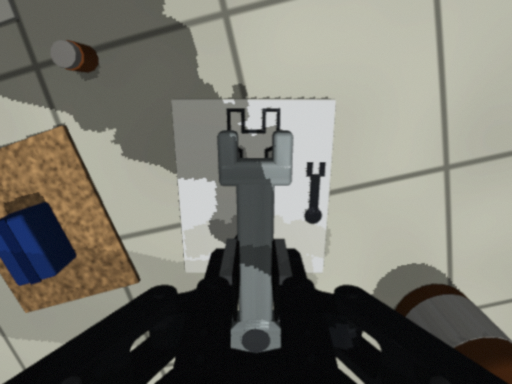

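The spanner is held straight over its outline, fork along the drawn fork at (253,120). Lower and release, then fetch the block.

```bash
python3 -m pendant '[0,0.003,0.08,0,0,0,0, 0,0.003,0.15,0,0,0,0, 0,0.003,0.18,0,0,0,0, 0,0.003,0.194,0,0,0,0, 0,0.003,0.194,0,0,0,0, 0,0.003,0.194,0,0,0,0, 0,0.003,0.194,0,0,0,1, 0,0.003,0.194,0,0,0,1, 0,0.003,0.194,0,0,0,1, 0,0.003,0.194,0,0,0,1]'
python3 -m pendant '[0,0,0,0,0,0,1, 0,0,0,0,0,0,1, 0,0,0,0,0,0,1, 0,0,-0.19,0,0,0,1, 0,0,-0.19,0,0,0,1, 0,0,-0.19,0,0,0,1, 0,0,-0.19,0,0,0,1, 0,0,-0.19,0,0,0,1, 0,0,-0.19,0,0,0,1, 0,0,-0.19,0,0,0,1]'
python3 -c "
from wr import *
from plan import plan
c=snap('wrist','w4.png')
c=snap('top'); h=cv2.cvtColor(c['im'],cv2.COLOR_BGR2HSV)
b=(h[...,0]>100)&(h[...,0]<130)&(h[...,1]>120)&(h[...,2]>40)
print(rects(c,b,.036,100))
plan([(459,-240,130,94.6),(459,-240,36,94.6)])"
```

```text
clock: 10.55
eef_pos: [0.653, -0.2481, 0.0375]
tool_rot: [0.782, 0.623, 0.0, 0.0]
ft_force: [-0.1, -0.6, 0.7]
grip_width: 0.0634
grasp_force: 0.0
clock: 11.38
eef_pos: [0.6516, -0.2477, 0.1299]
tool_rot: [0.782, 0.623, -0.001, -0.002]
ft_force: [0.1, -0.3, -0.6]
grip_width: 0.0855
grasp_force: 0.0
[([361.0, 239.0], [460.6, -226.0], [26.9, 35.8], 177.0), ([138.0, 167.0], [627.2, 242.8], [41.6, 115.2], 80.9), ([142.0, 143.0], [680.0, 234.4], [42.4, 114.9], 80.6), ([59.0, 64.0], [861.7, 413.9], [32.5, 41.0], 57.2)]
(459, -240, 130, 94.6) -> -0.071,-0.3793,0.001,-0.0011,-0.0003,-0.0973  rows lin 4.6 rot 2.4
(459, -240, 36, 94.6) -> 0.,0.,0.188,0.,0.,0.  rows lin 2.3 rot 0.0
```

View pics/w4.png

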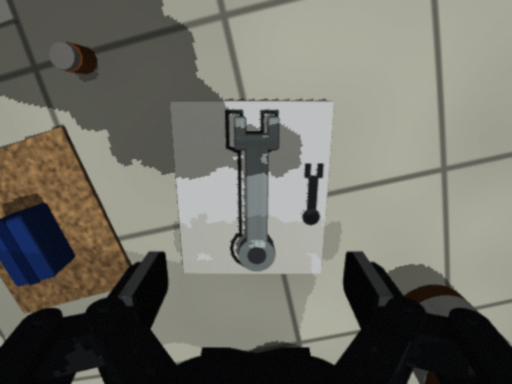

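The spanner rests on its outline about 3 mm off, within tolerance. Now the block.

```bash
python3 -m pendant '[-0.074,-0.379,0,0,0,-0.097,1, -0.074,-0.379,0,0,0,-0.097,1, -0.074,-0.379,0,0,0,-0.097,1, -0.074,-0.379,0,0,0,-0.097,1, -0.074,-0.379,0,0,0,-0.097,1, -0.074,-0.379,0,0,0,-0.097,1, -0.074,-0.379,0,0,0,-0.097,1, -0.074,-0.379,0,0,0,-0.097,1, -0.074,-0.379,0,0,0,-0.097,1, -0.074,-0.379,0,0,0,-0.097,1]'
python3 -c "
from wr import *
from plan import plan
c=snap('wrist'); h=cv2.cvtColor(c['im'],cv2.COLOR_BGR2HSV)
b=(h[...,0]>100)&(h[...,0]<130)&(h[...,1]>120)&(h[...,2]>40)
print(rects(c,b,.036))
plan([(460,-242,36,94.6)])"
```

```text
clock: 12.32
eef_pos: [0.4612, -0.242, 0.1318]
tool_rot: [0.678, 0.735, 0.0, 0.0]
ft_force: [0.3, -0.3, 0.1]
grip_width: 0.0851
grasp_force: 0.0
[([255.0, 205.0], [460.9, -242.1], [37.0, 57.7], 94.7)]
(460, -242, 36, 94.6) -> 0.0001,-0.002,0.1913,0.0001,0.0001,0.  rows lin 2.3 rot 0.0
```

```bash
python3 -m pendant '[0,0,0.192,0,0,0,1, 0,0,0.192,0,0,0,1, 0,0,0.192,0,0,0,1, 0,0,0.192,0,0,0,1, 0,0,0.192,0,0,0,0, 0,0,0.192,0,0,0,0, 0,0,0.192,0,0,0,0, 0,0,0.192,0,0,0,0, 0,0,0.192,0,0,0,0, 0,0,0.192,0,0,0,0]'
python3 -m pendant '[0,0,0,0,0,0,0, 0,0,0,0,0,0,0, 0,0,0,0,0,0,0, 0,0,-0.18,0,0,0,0, 0,0,-0.18,0,0,0,0, 0,0,-0.18,0,0,0,0, 0,0,-0.18,0,0,0,0, 0,0,-0.18,0,0,0,0, 0,0,-0.18,0,0,0,0, 0,0,-0.18,0,0,0,0]'
python3 -c "
from plan import plan
plan([(446.2,-4,126,91.7)])"
```

```text
clock: 13.2
eef_pos: [0.4614, -0.2427, 0.0379]
tool_rot: [0.678, 0.735, 0.001, 0.002]
ft_force: [1.4, 0.0, 6.5]
grip_width: 0.0369
grasp_force: 61.7
clock: 14.03
eef_pos: [0.4583, -0.2411, 0.1239]
tool_rot: [0.678, 0.735, -0.001, -0.002]
ft_force: [-0.4, -0.3, -2.1]
grip_width: 0.0368
grasp_force: 61.2
(446.2, -4, 126, 91.7) -> 0.4746,0.0136,-0.0032,-0.0012,-0.0007,0.0159  rows lin 5.7 rot 0.4
```

```bash
python3 -m pendant '[0.475,0.01,0,0,0,0.016,0, 0.475,0.01,0,0,0,0.016,0, 0.475,0.01,0,0,0,0.016,0, 0.475,0.01,0,0,0,0.016,0, 0.475,0.01,0,0,0,0.016,0, 0.475,0.01,0,0,0,0.016,0, 0.475,0.01,0,0,0,0.016,0, 0.475,0.01,0,0,0,0.016,0, 0.475,0.01,0,0,0,0.016,0, 0.475,0.01,0,0,0,0.016,0]'
python3 -c "
from plan import plan
plan([(446.2,-4,37,91.7)])"
```

```text
clock: 14.87
eef_pos: [0.4456, -0.0057, 0.1252]
tool_rot: [0.697, 0.717, -0.001, -0.0]
ft_force: [0.6, 0.3, -1.2]
grip_width: 0.037
grasp_force: 61.1
(446.2, -4, 37, 91.7) -> 0.0034,0.0016,0.1765,-0.0004,0.0001,-0.0006  rows lin 2.1 rot 0.0
```

Lower, release, rise; then on towards the jar (646,2), leaving the jar last to be measured by the wrist.

```bash
python3 -m pendant '[0.002,0.001,0.08,0,0,0,0, 0.002,0.001,0.15,0,0,0,0, 0.002,0.001,0.17,0,0,0,0, 0.002,0.001,0.179,0,0,0,0, 0.002,0.001,0.179,0,0,0,0, 0.002,0.001,0.179,0,0,0,0, 0.002,0.001,0.179,0,0,0,1, 0.002,0.001,0.179,0,0,0,1, 0.002,0.001,0.179,0,0,0,1, 0.002,0.001,0.179,0,0,0,1]'
python3 -m pendant '[0,0,0,0,0,0,1, 0,0,0,0,0,0,1, 0,0,0,0,0,0,1, 0,0,-0.22,0,0,0,1, 0,0,-0.22,0,0,0,1, 0,0,-0.22,0,0,0,1, 0,0,-0.22,0,0,0,1, 0,0,-0.22,0,0,0,1, 0,0,-0.22,0,0,0,1, 0,0,-0.22,0,0,0,1]'
python3 -c "
from wr import *
from plan import plan
c=snap('wrist'); h=cv2.cvtColor(c['im'],cv2.COLOR_BGR2HSV)
b=(h[...,0]>100)&(h[...,0]<130)&(h[...,1]>120)&(h[...,2]>40)
print(rects(c,b,.036))
plan([(646,1,150,91.7)])"
```

```text
clock: 15.7
eef_pos: [0.4466, -0.0044, 0.0363]
tool_rot: [0.697, 0.717, 0.0, 0.0]
ft_force: [0.1, -0.3, 0.2]
grip_width: 0.0828
grasp_force: 0.0
clock: 16.53
eef_pos: [0.4451, -0.0036, 0.145]
tool_rot: [0.697, 0.717, -0.001, -0.001]
ft_force: [-0.1, 1.1, -0.2]
grip_width: 0.0854
grasp_force: 0.0
[([256.0, 201.0], [445.3, -4.6], [37.7, 56.5], 92.0)]
(646, 1, 150, 91.7) -> -0.0024,0.402,-0.0116,-0.0011,-0.,-0.0001  rows lin 4.8 rot 0.0
```

```bash
python3 -m pendant '[0,0.402,0,0,0,0,1, 0,0.402,0,0,0,0,1, 0,0.402,0,0,0,0,1, 0,0.402,0,0,0,0,1, 0,0.402,0,0,0,0,1, 0,0.402,0,0,0,0,1, 0,0.402,0,0,0,0,1, 0,0.402,0,0,0,0,1, 0,0.402,0,0,0,0,1, 0,0.402,0,0,0,0,1]'
python3 -c "
from wr import *
c=snap('wrist','w5.png'); print(bot.get_obs()['eef_pos'])"
```

```text
clock: 17.42
eef_pos: [0.6459, 0.0021, 0.1467]
tool_rot: [0.697, 0.717, -0.0, -0.0]
ft_force: [0.9, -1.0, 0.2]
grip_width: 0.0856
grasp_force: 0.0
[0.64620991 0.00210893 0.14706617]
```

View pics/w5.png

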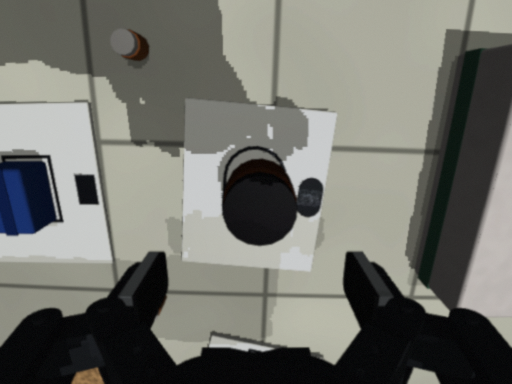

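The jar cap is centred at (260,208). The card corners are (184,97), (336,111), (311,271) and (182,262), and a box edge lies at the right at (435,240).

```bash
python3 -c "
from h import *
from plan import plan
c=snap('wrist')
print((ray(c,[[260,208],[222,208],[297,208]],.06)*1e3).round(1).tolist())
print((ray(c,[[425,270],[470,80]],.0)*1e3).round(0).tolist())
q=ray(c,[[184,97],[336,111],[311,271],[182,262]],.006)[:,:2]*1e3; l=(q[0]+q[1]-q[2]-q[3])/2; print(q.mean(0),np.linalg.norm(l),np.linalg.norm(q[0]-q[1]),np.degrees(np.arctan2(l[1],l[0])))
plan([(645.5,1,37,91.7)])"
```

```text
[[649.6, 5.4, 60.0], [622.6, 4.6, 60.0], [675.9, 6.1, 60.0]]
[[819.0, -79.0, 0.0], [822.0, 101.0, 0.0]]
[6.44468107e+02 1.18078939e-01] 150.80539747189997 124.26892678595217 86.94794396330241
(645.5, 1, 37, 91.7) -> -0.0022,-0.0021,0.2206,0.0002,0.,-0.0002  rows lin 2.6 rot 0.0
```

```bash
python3 -m pendant '[0.006,0.007,0.05,0,0,0,1, 0.006,0.007,0.12,0,0,0,1, 0.006,0.007,0.17,0,0,0,1, 0.006,0.007,0.2,0,0,0,1, 0.006,0.007,0.219,0,0,0,1, 0.006,0.007,0.219,0,0,0,1, 0.006,0.007,0.219,0,0,0,0, 0.006,0.007,0.219,0,0,0,0, 0.006,0.007,0.219,0,0,0,0, 0.006,0.007,0.219,0,0,0,0]'
python3 -m pendant '[0,0,0,0,0,0,0, 0,0,0,0,0,0,0, 0,0,0,0,0,0,0, 0,0,-0.06,0,0,0,0, 0,0,-0.12,0,0,0,0, 0,0,-0.16,0,0,0,0, 0,0,-0.16,0,0,0,0, 0,0,-0.16,0,0,0,0, 0,0,-0.16,0,0,0,0, 0,0,-0.16,0,0,0,0]'
python3 -c "
from plan import plan
plan([(459,-240,118,91.7)])"
```

```text
clock: 18.35
eef_pos: [0.6523, 0.0053, 0.0394]
tool_rot: [0.697, 0.717, 0.002, 0.002]
ft_force: [0.4, 0.1, 4.9]
grip_width: 0.0563
grasp_force: 65.2
clock: 19.18
eef_pos: [0.6491, 0.0053, 0.1146]
tool_rot: [0.697, 0.717, -0.001, -0.002]
ft_force: [0.7, -0.2, -3.0]
grip_width: 0.0562
grasp_force: 65.0
(459, -240, 118, 91.7) -> -0.4792,-0.3944,-0.0052,-0.0014,-0.,-0.0001  rows lin 7.4 rot 0.0
```

```bash
python3 -m pendant '[-0.03,-0.025,0,0,0,0,0, -0.09,-0.075,0,0,0,0,0, -0.16,-0.13,0,0,0,0,0, -0.23,-0.19,0,0,0,0,0, -0.3,-0.25,0,0,0,0,0, -0.37,-0.305,0,0,0,0,0, -0.43,-0.355,0,0,0,0,0, -0.465,-0.385,0,0,0,0,0, -0.479,-0.394,0,0,0,0,0, -0.479,-0.394,0,0,0,0,0]'
python3 -m pendant '[0,0,0.04,0,0,0,0, 0,0,0.08,0,0,0,0, 0,0,0.12,0,0,0,0, 0,0,0.145,0,0,0,0, 0,0,0.159,0,0,0,0, 0,0,0.159,0,0,0,0, 0,0,0.159,0,0,0,0, 0,0,0.159,0,0,0,1, 0,0,0.159,0,0,0,1, 0,0,0.159,0,0,0,1]'
python3 -m pendant '[0,0,0,0,0,0,1, 0,0,0,0,0,0,1, 0,0,0,0,0,0,1, 0,0,0,0,0,0,1, 0,0,-0.06,0,0,0,1, 0,0,-0.12,0,0,0,1, 0,0,-0.18,0,0,0,1, 0,0,-0.22,0,0,0,1, 0,0,-0.22,0,0,0,1, 0,0,-0.22,0,0,0,1]'
python3 -c "
from plan import *
snap('top','top2.png')
plan([(452,0,150,93),(443,225,150,94)])"
```

```text
clock: 20.02
eef_pos: [0.4582, -0.2415, 0.1155]
tool_rot: [0.698, 0.716, -0.001, -0.001]
ft_force: [-0.1, -0.1, -2.3]
grip_width: 0.0557
grasp_force: 64.9
clock: 20.85
eef_pos: [0.4616, -0.2391, 0.0372]
tool_rot: [0.696, 0.718, 0.0, 0.0]
ft_force: [0.2, 0.2, -0.0]
grip_width: 0.085
grasp_force: 0.0
clock: 21.68
eef_pos: [0.4617, -0.2405, 0.1488]
tool_rot: [0.697, 0.717, 0.001, 0.002]
ft_force: [0.4, 0.0, -0.9]
grip_width: 0.0852
grasp_force: 0.0
(452, 0, 150, 93) -> 0.4802,-0.0034,-0.0054,0.0001,0.,-0.0074  rows lin 5.8 rot 0.2
(443, 225, 150, 94) -> 0.4503,0.0056,0.,0.,0.,-0.0056  rows lin 5.4 rot 0.1
```

View pics/top2.png

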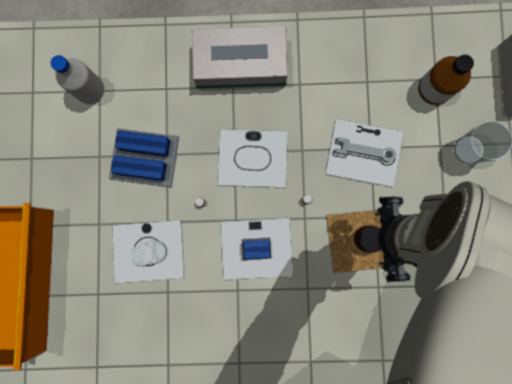

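The top view shows the spanner and block on their outlines, the jar upright on the mat at (370,238), and the insert card empty. Now to the insert.

```bash
python3 -m pendant '[0.48,-0.002,0,0,0,-0.007,1, 0.48,-0.002,0,0,0,-0.007,1, 0.48,-0.002,0,0,0,-0.007,1, 0.48,-0.002,0,0,0,-0.007,1, 0.48,-0.002,0,0,0,-0.007,1, 0.48,-0.002,0,0,0,-0.007,1, 0.48,-0.002,0,0,0,-0.007,1, 0.48,-0.002,0,0,0,-0.007,1, 0.48,-0.002,0,0,0,-0.007,1, 0.48,-0.002,0,0,0,-0.007,1]'
python3 -m pendant '[0.45,0.005,0.03,0,0,-0.006,1, 0.45,0.005,0.03,0,0,-0.006,1, 0.45,0.005,0.03,0,0,-0.006,1, 0.45,0.005,0.03,0,0,-0.006,1, 0.45,0.005,0.03,0,0,-0.006,1, 0.45,0.005,0.03,0,0,-0.006,1, 0.45,0.005,0.03,0,0,-0.006,1, 0.45,0.005,0.03,0,0,-0.006,1, 0.45,0.005,0.03,0,0,-0.006,1, 0.45,0.005,0.03,0,0,-0.006,1]'
python3 -c "
from h import *
c=snap('wrist'); cv2.imwrite('pics/w6.png',cv2.resize(c['im'][60:290,140:400],None,fx=2.5,fy=2.5,interpolation=2))"
```

```text
clock: 22.57
eef_pos: [0.4523, -0.001, 0.1466]
tool_rot: [0.689, 0.724, -0.001, -0.0]
ft_force: [-1.0, -0.3, 0.5]
grip_width: 0.0859
grasp_force: 0.0
clock: 23.4
eef_pos: [0.444, 0.2229, 0.1323]
tool_rot: [0.683, 0.73, -0.0, 0.0]
ft_force: [-0.1, -1.0, -0.3]
grip_width: 0.0854
grasp_force: 0.0
```

View pics/w6.png

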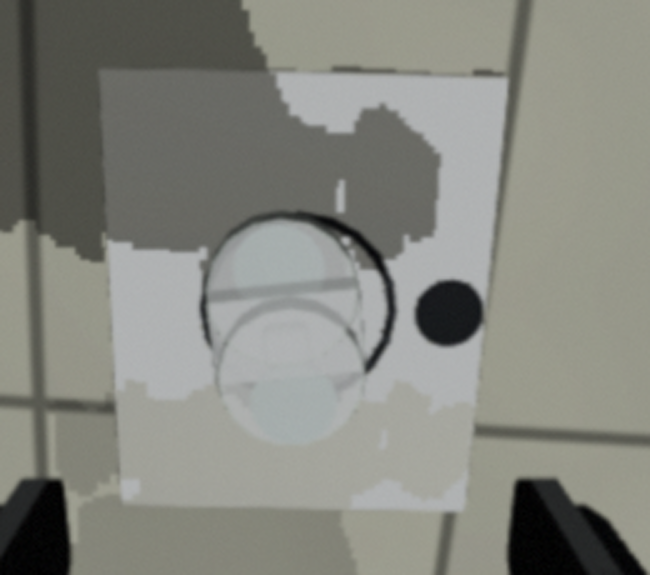

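The insert runs from (282,220) to (292,446) in the crop, with sides at x≈209 to 361 at mid-height. The card corners are (100,70), (508,75), (465,512) and (122,502).

```bash
python3 -c "
from h import *
from plan import plan
c=snap('wrist'); f=lambda p,z: ray(c,np.array(p)/2.5+[140,60],z)[:,:2]*1e3
e=f([[282,220],[292,446]],.014); d=e[0]-e[1]; print(e.mean(0),np.linalg.norm(d),np.degrees(np.arctan2(d[1],d[0])))
s=f([[212,340],[363,340]],.018); print(s,np.linalg.norm(s[0]-s[1]))
q=f([[100,70],[508,75],[465,512],[122,502]],.006); l=(q[0]+q[1]-q[2]-q[3])/2; print('card',q.mean(0),np.linalg.norm(l),np.linalg.norm(q[0]-q[1]),np.degrees(np.arctan2(l[1],l[0])))
m=e.mean(0).round(1); plan([(m[0],m[1],36,96),(m[0],m[1],120,96),(645.3,-1,120,87)])"
```

```text
[443.71588508 225.36179768] 76.94838006687098 96.22178669260335
[[419.7462253  224.51839591]
 [467.75909658 227.73437609]] 48.1204565307832
card [446.98135526 233.26908866] 149.0540763625976 123.72961047410098 92.7614156546456
(np.float64(443.7), np.float64(225.4), 36, 96) -> 0.0045,-0.0004,0.193,-0.,0.0001,-0.0119  rows lin 2.3 rot 0.3
(np.float64(443.7), np.float64(225.4), 120, 96) -> 0.,0.,-0.168,0.,0.,0.  rows lin 2.0 rot 0.0
(645.3, -1, 120, 87) -> -0.4925,0.3537,0.,0.,0.,0.05  rows lin 7.3 rot 1.3
```

```bash
python3 -m pendant '[0.0045,0,0.1,0,0,-0.012,1, 0.0045,0,0.17,0,0,-0.012,1, 0.0045,0,0.201,0,0,-0.012,1, 0.0045,0,0.201,0,0,-0.012,1, 0.0045,0,0.201,0,0,-0.012,1, 0.0045,0,0.201,0,0,-0.012,0, 0.0045,0,0.201,0,0,-0.012,0, 0.0045,0,0.201,0,0,-0.012,0, 0.0045,0,0.201,0,0,-0.012,0, 0.0045,0,0.201,0,0,-0.012,0]'
python3 -m pendant '[0,0,0,0,0,0,0, 0,0,0,0,0,0,0, 0,0,0,0,0,0,0, 0,0,-0.08,0,0,0,0, 0,0,-0.14,0,0,0,0, 0,0,-0.18,0,0,0,0, 0,0,-0.18,0,0,0,0, 0,0,-0.18,0,0,0,0, 0,0,-0.18,0,0,0,0, 0,0,-0.18,0,0,0,0]'
python3 -c "
from plan import plan
plan([(645,-0.5,122,87)])"
```

```text
clock: 24.33
eef_pos: [0.4452, 0.2278, 0.0342]
tool_rot: [0.668, 0.744, 0.002, 0.001]
ft_force: [-0.5, -1.3, 6.7]
grip_width: 0.0463
grasp_force: 61.4
clock: 25.17
eef_pos: [0.4426, 0.2266, 0.1208]
tool_rot: [0.668, 0.744, -0.001, -0.0]
ft_force: [-0.4, -0.2, -0.7]
grip_width: 0.0464
grasp_force: 61.5
(645, -0.5, 122, 87) -> -0.4952,0.3535,-0.0027,-0.0007,0.0003,0.051  rows lin 7.3 rot 1.3
```

```bash
python3 -m pendant '[-0.04,0.03,0,0,0,0.051,0, -0.11,0.08,0,0,0,0.051,0, -0.18,0.13,0,0,0,0.051,0, -0.25,0.18,0,0,0,0.051,0, -0.32,0.23,0,0,0,0.051,0, -0.39,0.28,0,0,0,0.051,0, -0.45,0.32,0,0,0,0.051,0, -0.495,0.353,0,0,0,0.051,0, -0.495,0.353,0,0,0,0.051,0, -0.495,0.353,0,0,0,0.051,0]'
python3 -c "
from plan import *
c=snap('wrist'); cv2.imwrite('pics/w7.png',cv2.resize(c['im'][60:330,120:400],None,fx=2,fy=2,interpolation=2))
plan([(645,-0.5,34,87)])"
```

```text
clock: 26.0
eef_pos: [0.6453, -0.0017, 0.1194]
tool_rot: [0.726, 0.687, -0.001, -0.001]
ft_force: [0.1, -0.1, -0.3]
grip_width: 0.046
grasp_force: 61.5
(645, -0.5, 34, 87) -> -0.0003,0.0018,0.1714,-0.0013,-0.0001,-0.0004  rows lin 2.1 rot 0.0
```

View pics/w7.png

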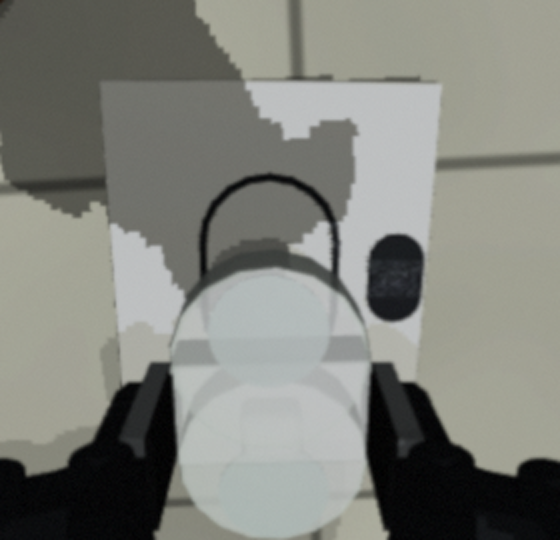

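The insert is held level and in line with its outline. Lower, release and rise.

```bash
python3 -m pendant '[0,0.001,0.08,0,0,0,0, 0,0.001,0.14,0,0,0,0, 0,0.001,0.165,0,0,0,0, 0,0.001,0.178,0,0,0,0, 0,0.001,0.178,0,0,0,0, 0,0.001,0.178,0,0,0,0, 0,0.001,0.178,0,0,0,1, 0,0.001,0.178,0,0,0,1, 0,0.001,0.178,0,0,0,1, 0,0.001,0.178,0,0,0,1]'
python3 -m pendant '[0,0,0,0,0,0,1, 0,0,0,0,0,0,1, 0,0,0,0,0,0,1, 0,0,-0.08,0,0,0,1, 0,0,-0.15,0,0,0,1, 0,0,-0.2,0,0,0,1, 0,0,-0.22,0,0,0,1, 0,0,-0.22,0,0,0,1, 0,0,-0.22,0,0,0,1, 0,0,-0.22,0,0,0,1]'
python3 -c "
from plan import *
c=snap('wrist'); cv2.imwrite('pics/w8.png',cv2.resize(c['im'][60:330,120:400],None,fx=2,fy=2,interpolation=2))
plan([(460,-240,145,92),(460,-240,38,92)])"
```

```text
clock: 26.88
eef_pos: [0.646, 0.0003, 0.0327]
tool_rot: [0.725, 0.688, -0.0, -0.0]
ft_force: [-0.7, -0.2, -0.2]
grip_width: 0.0855
grasp_force: 0.0
clock: 27.72
eef_pos: [0.6449, -0.0001, 0.1406]
tool_rot: [0.725, 0.688, -0.001, -0.001]
ft_force: [0.2, 0.1, -1.2]
grip_width: 0.0854
grasp_force: 0.0
(460, -240, 145, 92) -> -0.4985,-0.3436,-0.0078,-0.0015,0.,-0.0279  rows lin 7.3 rot 0.7
(460, -240, 38, 92) -> 0.,0.,0.214,0.,0.,0.  rows lin 2.6 rot 0.0
```

View pics/w8.png

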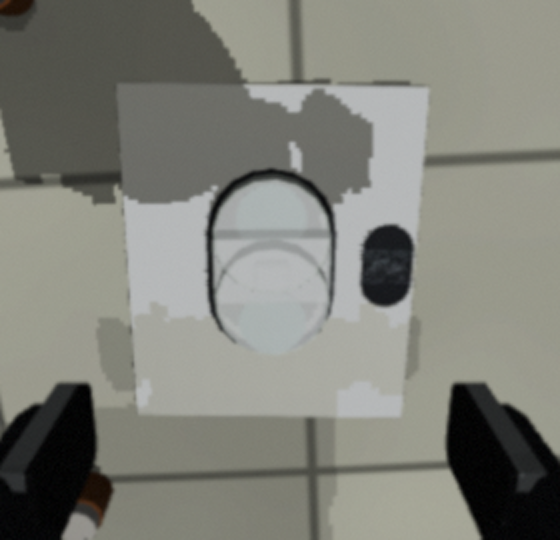

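The insert sits inside its outline, centred at about (270,262). Now the jar.

```bash
python3 -m pendant '[-0.4985,-0.343,0,0,0,-0.028,1, -0.4985,-0.343,0,0,0,-0.028,1, -0.4985,-0.343,0,0,0,-0.028,1, -0.4985,-0.343,0,0,0,-0.028,1, -0.4985,-0.343,0,0,0,-0.028,1, -0.4985,-0.343,0,0,0,-0.028,1, -0.4985,-0.343,0,0,0,-0.028,1, -0.4985,-0.343,0,0,0,-0.028,1, -0.4985,-0.343,0,0,0,-0.028,1, -0.4985,-0.343,0,0,0,-0.028,1]'
python3 -c "
from wr import *
from plan import plan
c=snap('wrist'); h=cv2.cvtColor(c['im'],cv2.COLOR_BGR2HSV); m=h[...,2]<50; m[250:]=0; m[:,:190]=0; m[:,320:]=0
print(rects(c,m,.06)); plan([(461,-240,38,92)])"
```

```text
clock: 28.6
eef_pos: [0.461, -0.2399, 0.1417]
tool_rot: [0.695, 0.719, 0.0, -0.001]
ft_force: [0.0, 0.1, 0.1]
grip_width: 0.0855
grasp_force: 0.0
[([254.0, 206.0], [460.3, -234.3], [51.4, 64.1], 92.0)]
(461, -240, 38, 92) -> -0.0015,-0.0014,0.2078,-0.0004,-0.0004,0.0002  rows lin 2.5 rot 0.0
```

Width is centred, and the -y edge puts the jar at y≈-239.5, as expected. Grasp and lift.

```bash
python3 -m pendant '[0,0,0.05,0,0,0,1, 0,0,0.12,0,0,0,1, 0,0,0.17,0,0,0,1, 0,0,0.197,0,0,0,1, 0,0,0.208,0,0,0,1, 0,0,0.208,0,0,0,1, 0,0,0.208,0,0,0,0, 0,0,0.208,0,0,0,0, 0,0,0.208,0,0,0,0, 0,0,0.208,0,0,0,0]'
python3 -m pendant '[0,0,0,0,0,0,0, 0,0,0,0,0,0,0, 0,0,0,0,0,0,0, 0,0,-0.06,0,0,0,0, 0,0,-0.12,0,0,0,0, 0,0,-0.16,0,0,0,0, 0,0,-0.18,0,0,0,0, 0,0,-0.18,0,0,0,0, 0,0,-0.18,0,0,0,0, 0,0,-0.18,0,0,0,0]'
python3 -c "
from plan import plan
plan([(454,-4,127,92),(447,232.5,127,92)])"
```

```text
clock: 29.48
eef_pos: [0.4633, -0.2404, 0.0406]
tool_rot: [0.694, 0.72, 0.001, 0.002]
ft_force: [0.2, -0.4, 3.8]
grip_width: 0.0558
grasp_force: 64.6
clock: 30.32
eef_pos: [0.4606, -0.2394, 0.1272]
tool_rot: [0.694, 0.72, -0.0, -0.002]
ft_force: [-0.5, -0.3, -2.3]
grip_width: 0.0558
grasp_force: 65.2
(454, -4, 127, 92) -> 0.471,0.0034,0.0012,-0.0009,-0.0005,0.0002  rows lin 5.6 rot 0.0
(447, 232.5, 127, 92) -> 0.4732,0.0025,0.,0.,0.,0.  rows lin 5.7 rot 0.0
```

```bash
python3 -m pendant '[0.03,0,0,0,0,0,0, 0.1,0,0,0,0,0,0, 0.17,0,0,0,0,0,0, 0.24,0,0,0,0,0,0, 0.31,0,0,0,0,0,0, 0.38,0,0,0,0,0,0, 0.43,0,0,0,0,0,0, 0.471,0.003,0,0,0,0,0, 0.471,0.003,0,0,0,0,0, 0.471,0.003,0,0,0,0,0]'
python3 -m pendant '[0.03,0,0,0,0,0,0, 0.1,0,0,0,0,0,0, 0.17,0,0,0,0,0,0, 0.24,0,0,0,0,0,0, 0.31,0,0,0,0,0,0, 0.38,0,0,0,0,0,0, 0.43,0,0,0,0,0,0, 0.471,0.002,0,0,0,0,0, 0.471,0.002,0,0,0,0,0, 0.471,0.002,0,0,0,0,0]'
python3 -c "
from plan import plan
plan([(447,232.5,39,92)])"
```

```text
clock: 31.15
eef_pos: [0.4538, -0.0036, 0.1274]
tool_rot: [0.693, 0.72, -0.001, -0.001]
ft_force: [-0.6, -0.3, -2.0]
grip_width: 0.0559
grasp_force: 65.1
clock: 31.98
eef_pos: [0.4474, 0.2305, 0.1277]
tool_rot: [0.694, 0.72, -0.001, -0.0]
ft_force: [-0.0, -0.0, -1.5]
grip_width: 0.0554
grasp_force: 65.1
(447, 232.5, 39, 92) -> 0.0044,-0.0004,0.1774,-0.0005,0.0005,0.0004  rows lin 2.1 rot 0.0
```

```bash
python3 -m pendant '[0.003,0,0.04,0,0,0,0, 0.003,0,0.09,0,0,0,0, 0.003,0,0.14,0,0,0,0, 0.003,0,0.165,0,0,0,0, 0.003,0,0.179,0,0,0,0, 0.003,0,0.179,0,0,0,0, 0.003,0,0.179,0,0,0,0, 0.003,0,0.179,0,0,0,1, 0.003,0,0.179,0,0,0,1, 0.003,0,0.179,0,0,0,1]'
python3 -m pendant '[0,0,0,0,0,0,1, 0,0,0,0,0,0,1, 0,0,0,0,0,0,1, 0,0,0,0,0,0,1, 0,0,-0.06,0,0,0,1, 0,0,-0.12,0,0,0,1, 0,0,-0.18,0,0,0,1, 0,0,-0.25,0,0,0,1, 0,0,-0.25,0,0,0,1, 0,0,-0.25,0,0,0,1]'
python3 -m pendant '[-0.05,-0.1,-0.05,0,0,0,1, -0.1,-0.2,-0.1,0,0,0,1, -0.15,-0.27,-0.1,0,0,0,1, -0.2,-0.3,-0.1,0,0,0,1, -0.2,-0.3,-0.1,0,0,0,1, -0.2,-0.3,-0.1,0,0,0,1, -0.2,-0.3,-0.1,0,0,0,1, -0.2,-0.3,-0.1,0,0,0,1, -0.2,-0.3,-0.1,0,0,0,1, -0.2,-0.3,-0.1,0,0,0,1]'
python3 -c "
from h import *
c=snap('top'); cv2.imwrite('pics/top3.png',cv2.resize(c['im'][110:300,95:415],None,fx=2.5,fy=2.5,interpolation=2))"
```

```text
clock: 32.82
eef_pos: [0.4482, 0.2314, 0.0396]
tool_rot: [0.695, 0.719, 0.0, 0.0]
ft_force: [-0.5, 0.2, -0.2]
grip_width: 0.0854
grasp_force: 0.0
clock: 33.65
eef_pos: [0.4492, 0.2333, 0.1669]
tool_rot: [0.694, 0.72, 0.003, 0.001]
ft_force: [-0.7, 0.7, -0.3]
grip_width: 0.0855
grasp_force: 0.0
clock: 34.48
eef_pos: [0.3018, 0.1276, 0.214]
tool_rot: [0.694, 0.72, -0.0, -0.0]
ft_force: [0.4, -0.3, 0.3]
grip_width: 0.0853
grasp_force: 0.0
```

View pics/top3.png

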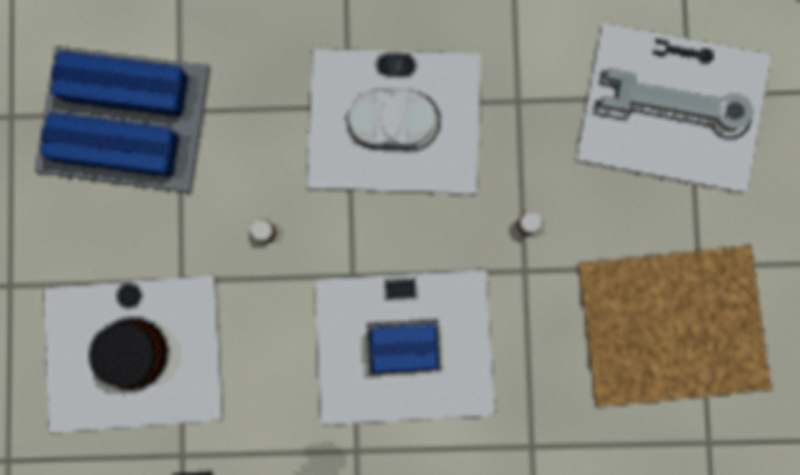

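All four things rest on their own outlines. The spanner's middle (674,104) against its card's middle (674,107.5) is about 3 mm off.

```bash
python3 -c "
from workcell import bot
print(bot.job_done())"
```

```text
the job is handed in; nothing more can be done
None
```

I handed the job in at about 34.5 s. In the last top view all four things rest on their own outlines, the spanner about 3 mm off centre. No verdict was returned.

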